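# Take the carved relief panel off the sloping easel

### The arm

A 6-joint arm with a two-finger parallel gripper is mounted at the origin on the work surface. World frame = base frame: x ahead of the robot, y to its left, z up, the work surface at z = 0. Lengths are in m, angles in rad, forces in N, time in s.
With the tool pointing down it reaches from about 0.225 to 0.875 m from the base axis. Payload 3.4 kg.
Tool frame: the origin (TCP) lies at the very end of the fingers, on their centre line; the grasp point (between the pads) lies 19 mm behind it; z points along the fingers, y is the direction in which the jaws open and shut (so a half turn about z gives the same grasp; the last joint's range is limited). The gripper opens to 85 mm and grips with 20 to 120 N. Pads are 22 mm wide; open, the fingers measure 114 mm over their backs; the gripper's body (76 mm by 85 mm) begins 54 mm behind the grasp point. The pads swing forward as they close: fully open they stand 13 mm farther back than shut.
Start: joints at [-1.368, 0.276, 1.505, -0, 1.361, -0.121], TCP at [0.183, -0.545, 0.231] pointing down, gripper open.
Joint ranges: [-2.89, 2.89], [-0.75, 2.08], [0.22, 2.7], [-1.18, 4.32], [0.11, 2.71], [-2.7, 2.7]. Speed limits (rad/s): [2.57, 2.57, 3.14, 3.14, 3.14, 3.14].

### API

Orientations are given as a unit quaternion [w, x, y, z].
In Python, from rig import telemetry, cams, sign_off, spotter gives the robot as it stands.
- The arm moves only by the tool servo_tool, never from a script. Its argument "steps" is a list of rows, each a list of 6 numbers: the shift along the tool's x, y, z in mm, then the turn, a rotation vector about the tool's x, y, z in degrees. In form: [[x, y, z, ax, ay, az], ...]. A call has 1 to 8 rows; each row is the pose to reach, as a shift and turn from the pose commanded when the call began, along the tool's axes at that moment; what a row does not reach only later rows make up. A row lasts 1/10 s, in which the tool goes at most 50 mm and 8.59 degrees, less where a joint would pass 70% of its speed; a pose out of reach is approached as far as the arm can. A call with a gripper value outside its range is refused whole. "hand" is the closure in counts, from 0 (fully open) to 255 (shut), set as the call begins (left out, the last holds). The fingers move at their own pace and stop on an object; "grip_force" is the grip in N (left out, the last holds). Time passes only in rows, so rows that repeat a pose let the fingers close. It gives the time, the measured TCP pose, the force and the opening at its end, in the units of the state.
- telemetry.get_state(): the state, without advancing time (a new reading comes with each control period).
- cams.get_image(name): name is "scene" or "top" or "wrist"; returns (picture, depth): 400x640x3 uint8, red, green, blue; 400x640 float32, m along the optical axis (not along the pixel's ray), 0 where there is no reading.
- cams.camera_model(name): a dict with "camera_matrix" (3x3 intrinsics, pixels), "D" ([k1, k2, p1, p2, k3] as OpenCV has them; the pictures are not rectified), "origin" and "rotation" of the camera in the world; the wrist camera has in their place "tool_from_camera" (4x4, takes a point from camera to tool coordinates, whose origin is the TCP and whose axes are the flange's). Camera axes: x right, y up, looking along -z (the intrinsics and any distortion apply to the point x, -y, -z); pixel columns grow to the right and rows downward; lengths in m; the calibration is good to about 2 mm. A picture is of the moment at which its call begins: read the wrist's pose just before it. camera_model takes no time and is no camera call.
- sign_off(): hands the job in, once; it reports no verdict.
Trained networks look in the newest picture that a camera, given by its name, has taken for a name from the list of things; names that differ only in an ending like _2 or _b are one class to them, and where a whole thing is asked for, a point or a joint stands for the part that bears it (a point fixed in the world has none). Each returns a list of dicts, best first, with "conf" (0 to 1); they miss things now and then, are a little off and sometimes report something else, mostly with a low value. They report only what shows in the picture. A call takes as long as a camera call.
- spotter.outline_of(query, camera): "region" (400x640 bool, what is visible of it) and "rect" ([left, top, width, height] in pixels, round what is visible of it).
The state is a dict: "clock": time; "qpos": joint angles; "qd": joint speeds; "effort": joint torques, N m; "position": TCP position; "ee_rot": TCP orientation; "contact_force": force on the tool from outside, world axes, zero at the start; "moment": the same for the moment, N m; "width": finger opening in m.
Only numpy, scipy, OpenCV 4.12 (cv2) and the standard library are available. Lean on these libraries where they do the work, as an engineer would, in place of code of your own. Each camera call takes 0.05 s, during which the arm holds its last target.

### The job

Release the toggle clamp on the sloping carving easel by throwing its orange handle right over, so that its arm stands up clear of the work. Then lift the carved wooden panel off the easel and lay it down gently, flat and carved face up, in the middle of the grey mat; leave the clamp open and do not disturb the other things on the bench.

Things in the scene. Friction and masses are not known exactly. Their poses are not given: they have to be found in the camera images.
- handle_grip (a point): Middle of the orange grip of the toggle clamp's handle: round, 20 mm thick, 84 mm long. z: along the handle to its free end; x: the way it is thrown to open, across the board, away from the panel; y: axis of the clamp's pins, down the slope. Clamped, it stands square to the sloping board, so it leans 25 degrees from vertical, top towards the robot. The space beside it is free.
- handle_pin (a point): Pin low on the handle, about which the handle turns; axes as handle_grip, which is 94 mm along z and 6 mm along x from it. To open, the handle turns about y by about 1.45 rad, to lie nearly along the board, while this pin rides 40 mm along the clamp's x and up to 12 mm out from the board. It takes 1 to 3 N at the grip to pass dead centre, the rest is light; it stays open.
- clamp_arm (a joint): Hinge of the clamp's steel arm, rad: about 0 clamped (arm parallel to the board, sprung rubber pad on the panel's plain end), grows as it swings up, 1.57 square to the board, its stop. Tied to the handle by a linkage: the first 0.1 rad of handle pass dead centre, it springs to about 0.3 by itself, then the arm rises about 1.2 rad per rad of handle; past 1 rad the handle falls open by its weight.
- clamp_pin (a point): Fixed pin of the clamp's arm, 40 mm above the board's face. x: across the board, away from the panel; z: square to the board, outwards; y: down the slope. The rubber pad is 72 mm from it towards -x. The clamp's body reaches 30 mm before and 70 mm behind it in x, 38 mm either side in y; open, the arm reaches 95 mm up from it.
- panel_center (a point): Middle (half-way up) of the carved limewood panel: 58 mm (x, up the slope) by 160 mm (y, across the easel; clamped at its plain +y end) by 30 mm thick (z, out of the carved face; a rosette stands 11 mm proud). 0.13 to 0.22 kg. It lies on the 25 degree slope against two brass dogs, 18 mm thick and tall, below its lower long side, about 55 mm either side of its middle.
- easel: Wooden carving easel, fixed; origin on the bench under the middle of its board, z up. The plywood board, 260 mm up the slope by 360 mm across by 24 mm, rises at 25 degrees along the easel's x (away from the robot); the middle of its top face is 120 mm above the bench. The panel's long sides are free for fingers down to the board, but for the dogs.
- mat_top (a point): Middle of the top of the grey felt mat, 150 mm (x) by 220 mm (y), 6 mm thick, lying fixed on the bench on one or the other side of the easel.
- mallet: Bystander: round wooden carver's mallet standing on its head, 246 mm tall, 96 mm diameter; origin under it.
- glue: Bystander: white glue bottle, 60 mm diameter, 170 mm tall; origin under it.
- wax_tin: Bystander: green tin, 84 mm diameter, 55 mm tall; origin under it.
- stone: Bystander: terracotta-coloured sharpening stone, 55 x 160 x 26 mm; origin under it.
- brush: Bystander: wooden bench brush, 205 mm long, 34 mm wide, 21 mm high; origin under it, near its middle.
- rosette: Bystander: finished square rosette, 90 x 90 x 44 mm; origin under it.
- gouge_a: Bystander: carving gouge, 195 mm long, 24 mm thick, lying in the dark wooden tray (150 x 230 x 32 mm) on the side of the easel where the mat is not; origin under it, near its middle.
- gouge_b: Bystander: as gouge_a, the middle one in the tray.
- gouge_c: Bystander: as gouge_a, green handle.

How it is judged:
By the outcome, as a careful person would: the job done as asked, in the order asked, and still so for the second after the job is handed in, with the robot touching nothing.
It also fails if it takes over 58 s, if anything falls off the work surface, if the arm or the gripper's body presses on something with over 40 N, if the wrist force passes 120 N, or if a joint passes its speed limit or range.

## Working session

There is one attempt and no reset: what is moved stays moved. The work goes in short steps, Python scripts to look and compute and a tool call to move; the robot and the scene stay as the last step left them, time stands still between calls to the robot, and variables do not carry over. Pictures are saved under pics/ and viewed, and the job is handed in when it is done.

Besides the shell and the picture viewer there is one more tool, called after "Request:" as name(argument=value, ...) on one line, values as JSON. servo_tool: Moves the arm, as the interface text tells. Its arguments: {"type":"object","properties":{"steps":{"type":"array","items":{"type":"array","items":{"type":"number"}}},"hand":{"type":"number"},"grip_force":{"type":"number"}},"required":["steps"]}

```bash
ls; mkdir -p pics; cat > h.py <<'E'
import numpy as np,cv2
from scipy.spatial.transform import Rotation as R
from rig import telemetry,cams,spotter
def pose():
    s=telemetry.get_state();T=np.eye(4);q=s['ee_rot'];T[:3,:3]=R.from_quat([q[1],q[2],q[3],q[0]]).as_matrix();T[:3,3]=s['position'];return T,s
def grab(name):
    T,s=pose();im,d=cams.get_image(name);m=cams.camera_model(name)
    if name=='wrist': C=T@np.array(m['tool_from_camera'])
    else:
        C=np.eye(4);r=np.array(m['rotation']);
        C[:3,:3]=r if r.shape==(3,3) else R.from_quat([r[1],r[2],r[3],r[0]]).as_matrix();C[:3,3]=m['origin']
    np.savez('last_'+name,im=im,d=d,C=C,K=np.array(m['camera_matrix'],float),D=np.array(m['D'],float))
    return im,d
def cloud(name):
    z=np.load('last_'+name+'.npz');d=z['d'];h,w=d.shape
    u,v=np.meshgrid(np.arange(w),np.arange(h))
    p=cv2.undistortPoints(np.stack([u,v],-1).reshape(-1,1,2).astype(float),z['K'],z['D']).reshape(h,w,2)
    P=np.stack([p[...,0]*d,-p[...,1]*d,-d],-1)@z['C'][:3,:3].T+z['C'][:3,3]
    P[d<=0]=np.nan
    return P
def proj(name,X):
    z=np.load('last_'+name+'.npz');C=z['C'];p=(np.asarray(X).reshape(-1,3)-C[:3,3])@C[:3,:3]
    p=p*[1,-1,-1];return cv2.projectPoints(p,np.zeros(3),np.zeros(3),z['K'],z['D'])[0].reshape(-1,2)
def save(im,fn): cv2.imwrite('pics/'+fn,im[...,::-1])
E
python3 - <<'E'
from h import *
for n in('scene','top'):
    im,d=grab(n);save(im,n+'0.png')
    z=np.load(f'last_{n}.npz');print(n,z['C'].round(3).tolist(),z['K'][0,0])
T,s=pose();print(s)
E
```

```text
pics
scene [[0.518, -0.51, 0.687, 1.444], [0.855, 0.285, -0.433, -0.563], [0.025, 0.812, 0.584, 0.913], [0.0, 0.0, 0.0, 1.0]] 363.4537493976974
top [[0.022, 0.989, -0.145, 0.362], [-1.0, 0.021, -0.01, -0.015], [-0.007, 0.145, 0.989, 1.51], [0.0, 0.0, 0.0, 1.0]] 442.0302749037859
{'clock': 0.1, 'qpos': array([-1.36798609e+00,  2.76522168e-01,  1.50596697e+00, -2.75792778e-05,
        1.36070344e+00, -1.20985352e-01]), 'qd': array([ 0.00035305, -0.00268132, -0.00337005, -0.00109134,  0.00016386,
       -0.002228  ]), 'effort': array([ 7.52318319e-04, -4.17699230e+01, -2.46406388e+01, -7.66466587e-05,
        5.90214288e-03,  1.53812272e-05]), 'position': array([ 0.18284761, -0.54467466,  0.23054744]), 'ee_rot': array([-7.98740966e-04,  9.86922372e-01,  1.61194269e-01, -4.61921018e-05]), 'contact_force': array([-0.38901793, -0.17281411,  0.3402093 ]), 'moment': array([-0.01302289, -0.01115088, -0.01652458]), 'width': 0.08516367407047032}
```

View pics/scene0.png

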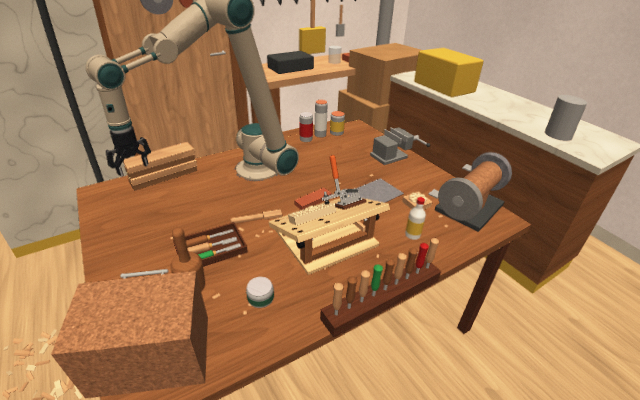

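View pics/top0.png

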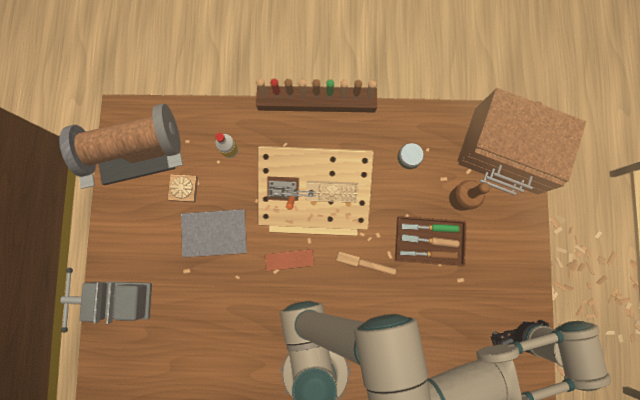

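The top view shows the easel at about (315,190), with the clamp on its left (+y) and the panel at (333,190). The mat is at (213,232), the tray at (430,240) and the orange handle near (291,203).

```bash
python3 - <<'E'
from h import *
for n in('top','scene'):
    P=cloud(n)
    for q in('easel','panel_center','handle_grip','clamp_arm','mat_top','stone','mallet','glue','rosette','brush'):
        try:r=spotter.outline_of(q,n)
        except Exception as e: print(q,e);continue
        for o in r[:2]:
            p=P[o['region']];p=p[~np.isnan(p[:,0])]
            print(n,q,round(o['conf'],2),o['rect'],np.median(p,0).round(3),np.percentile(p,3,axis=0).round(3),np.percentile(p,97,axis=0).round(3))
            np.save(f'reg_{n}_{q}',o['region']) if o is r[0] else 0
# board plane from top
P=cloud('top');
im=np.load('last_top.npz')['im'];c=cv2.resize(im[135:250,170:480],None,fx=2.5,fy=2.5,interpolation=cv2.INTER_CUBIC);save(c,'topcrop.png')
im=np.load('last_scene.npz')['im'];c=cv2.resize(im[140:270,250:420],None,fx=4,fy=4,interpolation=cv2.INTER_CUBIC);save(c,'scenecrop.png')
E
```

```text
top easel 0.81 [260.0, 144.4, 112.8, 93.9] [0.59  0.028 0.132] [ 0.465 -0.156  0.015] [0.707 0.181 0.174]
top easel 0.45 [265.6, 178.3, 48.2, 33.2] [0.581 0.104 0.146] [0.517 0.026 0.115] [0.622 0.158 0.292]
top panel_center 0.69 [304.8, 179.0, 51.1, 21.1] [ 0.584 -0.048  0.15 ] [ 0.555 -0.116  0.133] [0.613 0.025 0.161]
top clamp_arm 0.61 [266.7, 248.7, 47.0, 22.2] [0.368 0.09  0.025] [0.339 0.019 0.018] [0.398 0.162 0.031]
top clamp_arm 0.53 [287.6, 186.8, 22.6, 8.7] [0.574 0.051 0.17 ] [0.562 0.015 0.115] [0.583 0.087 0.186]
top mat_top 0.68 [182.1, 211.9, 64.0, 47.5] [0.451 0.357 0.005] [ 0.38   0.252 -0.002] [0.522 0.46  0.011]
top mallet 0.76 [449.9, 182.7, 39.6, 28.3] [ 0.58  -0.474  0.124] [ 0.546 -0.517  0.036] [ 0.625 -0.445  0.244]
top glue 0.78 [215.4, 135.2, 20.6, 23.8] [0.734 0.303 0.11 ] [0.716 0.283 0.013] [0.762 0.333 0.17 ]
top rosette 0.94 [170.0, 171.7, 29.6, 33.3] [0.6   0.463 0.031] [0.56  0.423 0.009] [0.647 0.512 0.045]
top rosette 0.3 [401.6, 251.0, 56.1, 8.5] [ 0.396 -0.394  0.025] [ 0.384 -0.461  0.012] [ 0.405 -0.286  0.033]
top brush 0.8 [337.8, 254.1, 58
[... 799 characters left out ...]
126] [ 0.445 -0.524  0.02 ] [ 0.632 -0.444  0.243]
scene glue 0.96 [406.6, 200.1, 18.8, 37.8] [0.761 0.301 0.089] [0.734 0.286 0.012] [0.779 0.325 0.168]
scene glue 0.41 [330.9, 158.0, 19.6, 35.3] [0.548 0.079 0.232] [ 0.336  0.07  -0.001] [0.577 0.26  0.287]
scene rosette 0.77 [401.2, 192.6, 30.9, 16.0] [0.61  0.455 0.027] [0.565 0.426 0.001] [0.655 0.509 0.044]
scene rosette 0.25 [325.8, 159.9, 41.3, 49.1] [0.579 0.09  0.155] [ 0.35   0.023 -0.001] [0.629 0.3   0.282]
scene brush 0.73 [233.0, 210.0, 46.3, 12.2] [ 0.368 -0.15   0.013] [ 0.339 -0.25   0.   ] [ 0.398 -0.072  0.018]
scene brush 0.63 [188.1, 231.2, 39.0, 17.4] [ 0.403 -0.405  0.024] [ 0.391 -0.445  0.01 ] [ 0.41  -0.351  0.031]
```

```bash
python3 -c "
from h import *
P,s=pose();print(s['clock'])"
```

```text
1.1
```

View pics/topcrop.png

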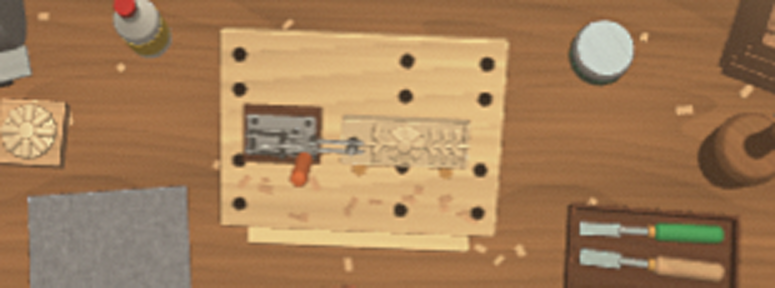

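View pics/scenecrop.png

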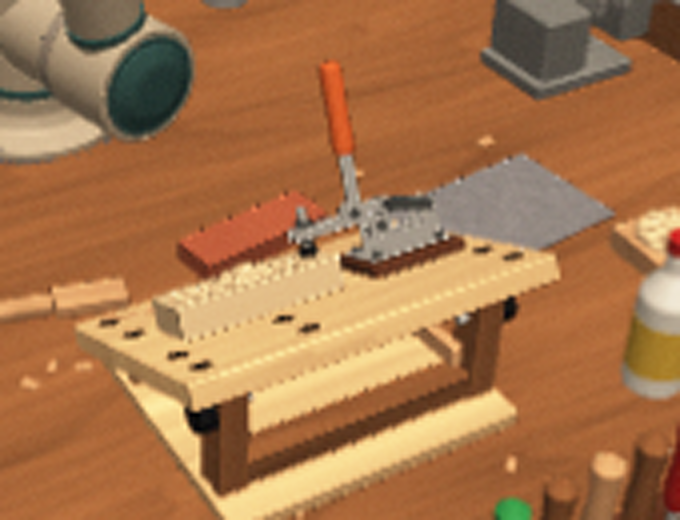

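```bash
cat > m.py <<'E'
from h import *
def run():
    out={}
    for n in('top','scene'):
        P=cloud(n);im=np.load(f'last_{n}.npz')['im']
        hsv=cv2.cvtColor(im,cv2.COLOR_RGB2HSV)
        box=(P[...,0]>.40)&(P[...,0]<.75)&(P[...,1]>-.2)&(P[...,1]<.25)
        o=box&(P[...,2]>.19)&(hsv[...,1]>190)&(hsv[...,0]<14)
        p=P[o]
        if len(p)>5:
            c=p.mean(0);w=np.linalg.svd(p-c)[2][0];print(n,'orange',len(p),c.round(3),w.round(3),'z',p[:,2].min(),p[:,2].max(),p[p[:,2].argmax()].round(3),p[p[:,2].argmin()].round(3))
    P=cloud('top');e=np.load('reg_top_easel.npy')
    p=P[e&(P[...,2]>.06)];p=p[~np.isnan(p[:,0])]
    # robust plane near board
    A=np.c_[p[:,:2],np.ones(len(p))];w=np.ones(len(p),bool)
    for _ in range(15):
        k=np.linalg.lstsq(A[w],p[w,2],rcond=None)[0];r=p[:,2]-A@k;w=np.abs(r-np.median(r[w])*0)<max(.004,.02/(1+_))
    print('plane',k,'slope',np.degrees(np.arctan(np.hypot(*k[:2]))),'yaw',np.degrees(np.arctan2(k[1],k[0])),w.sum())
    b=p[w];rc=cv2.minAreaRect(b[:,:2].astype(np.float32));print('board rect',rc,'zc',np.r_[rc[0],1]@k)
    r=P[e][:,2]
    H=P[...,2]-(P[...,0]*k[0]+P[...,1]*k[1]+k[2])
    m=e&(H>.02)&(H<.055)&(P[...,1]<.0)
    q=P[m];rc=cv2.minAreaRect(q[:,:2].astype(np.float32));print('panel y<0 rect',rc,q.min(0),q.max(0),np.median(H[m]))
E
python3 -c "
from m import *
run()
for n in('top','scene'):
    print(n,proj(n,[[.6,0,.12]]))
    P=cloud(n);o=P[np.load(f'reg_{n}_panel_center.npy')];o=o[~np.isnan(o[:,0])];print(cv2.minAreaRect(o[:,:2].astype(np.float32)))
P=cloud('top');o=P[np.load('reg_top_mat_top.npy')];o=o[~np.isnan(o[:,0])];print('mat',cv2.minAreaRect(o[:,:2].astype(np.float32)))
"
```

```text
scene orange 123 [0.537 0.078 0.26 ] [ 0.436 -0.018 -0.9  ] z 0.22206515600238863 0.29620209902851424 [0.526 0.083 0.296] [0.552 0.088 0.222]
plane [ 0.46469224 -0.01048948 -0.15612456] slope 24.929505125097176 yaw -1.2931159814203828 5401
board rect ((0.5937036275863647, 0.013584896922111511), (0.35782167315483093, 0.2373538315296173), 88.83599853515625) zc 0.11962240926417961
panel y<0 rect ((0.5588687062263489, -0.08544546365737915), (0.04696223512291908, 0.10915446281433105), 28.961170196533203) [ 0.54039179 -0.12275676  0.11688238] [ 0.60584068 -0.02632322  0.15706933] 0.02893670913606572
top [[317.9880892  186.72636078]]
((0.5849422216415405, -0.04335937649011612), (0.15596653521060944, 0.06375408172607422), 88.36831665039062)
scene [[323.23440395 214.2670676 ]]
((0.5107351541519165, -0.01007864624261856), (0.21286265552043915, 0.2314704954624176), 85.68678283691406)
mat ((0.45099666714668274, 0.3574479818344116), (0.15496568381786346, 0.22657181322574615), 5.025812149047852)
```

```bash
cat >> m.py <<'E'
k=np.array([0.4647,-0.0097]);n=np.array([-k[0],-k[1],1]);n/=np.linalg.norm(n)
yaw=np.radians(-1.2);uy=np.array([-np.sin(yaw),np.cos(yaw),0]);uy-=n*(uy@n);uy/=np.linalg.norm(uy);ux=np.cross(uy,n)
B0=np.array([.5937,.0136,.1196])
RT=np.stack([uy,ux,-n],1)
def tob(p): p=np.asarray(p)-B0;return np.stack([p@ux,p@uy,p@n],-1)
def fromb(b): return B0+b[0]*ux+b[1]*uy+b[2]*n
def step(pt,Rt=RT):
    T,s=pose();d=T[:3,:3].T@(np.asarray(pt)-T[:3,3])*1000;r=R.from_matrix(T[:3,:3].T@Rt).as_rotvec(degrees=True)
    print('row',d.round(0).tolist(),r.round(1).tolist(),'clock',s['clock'],'F',s['contact_force'].round(1),'w',round(s['width'],4),'q',s['qpos'].round(2))
E
python3 -c "
from m import *
g=np.array([.531,.082,.257]);print('grip in board',tob(g),'pin',tob(g-.094*n-.006*uy))
print(ux,uy,n)
for nm in('top','scene'):
    P=cloud(nm);r=np.load(f'reg_{nm}_clamp_arm.npy') if nm=='scene' else None
    m=np.load(f'reg_{nm}_panel_center.npy');b=tob(P[m]);b=b[~np.isnan(b[:,0])];print(nm,np.percentile(b,[1,3,50,97,99],axis=0).round(3))
    im=np.load(f'last_{nm}.npz')['im']
    print(proj(nm,[g,g+.042*n,g-.042*n]))
T,s=pose()
step(T[:3,3]+[0,0,.12],T[:3,:3])
step(fromb([-.0+tob(g)[0],tob(g)[1]-.12,.25]))
"
```

```text
grip in board [-0.00023126  0.06707659  0.15162219] pin [-0.00023126  0.06107659  0.05762219]
[ 0.90663145 -0.01899122  0.42149585] [2.09294004e-02 9.99780956e-01 2.80170760e-05] [-0.42140405  0.00879625  0.90683033]
top [[-0.028 -0.133  0.003]
 [-0.027 -0.129  0.01 ]
 [ 0.006 -0.062  0.031]
 [ 0.028  0.011  0.039]
 [ 0.028  0.017  0.043]]
[[288.49702104 201.82738441]
 [287.16382968 206.295829  ]
 [289.74838048 197.63420835]]
scene [[-0.222 -0.134 -0.025]
 [-0.023 -0.133 -0.001]
 [ 0.027 -0.064  0.02 ]
 [ 0.032  0.022  0.034]
 [ 0.034  0.033  0.036]]
[[333.85421272 166.40945636]
 [331.73789357 154.81226452]
 [335.93712078 177.84468716]]
row [-0.0, 0.0, -120.0] [0.0, 0.0, 0.0] clock 1.1 F [-0.9  0.4 -0.3] w 0.0857 q [-1.37  0.28  1.5  -0.    1.36 -0.12]
row [450.0, -385.0, -115.0] [-21.7, 15.3, -69.1] clock 1.1 F [-0.9  0.4 -0.3] w 0.0857 q [-1.37  0.28  1.5  -0.    1.36 -0.12]
```

Request:
servo_tool(steps=[[0,0,-50,0,0,0],[100,-90,-100,-2,1.5,-7],[180,-155,-115,-6,4,-20],[260,-225,-115,-10,7,-32],[350,-300,-115,-14,10,-45],[400,-340,-115,-18,13,-58],[450,-385,-115,-21.7,15.3,-69.1],[450,-385,-115,-21.7,15.3,-69.1]], hand=255, grip_force=30)

```text
clock: 1.9
position: [0.3598, -0.2474, 0.3324]
ee_rot: [0.127, 0.783, 0.596, 0.124]
contact_force: [0.4, 0.8, -0.3]
width: 0.0004
```

```bash
python3 - <<'E'
from m import *
step(fromb([0,-.06,.25]))
for n_ in('wrist','top','scene'):
    im,d=grab(n_);save(im,n_+'1.png')
im=np.load('last_top.npz')['im'];save(cv2.resize(im[150:230,250:380],None,fx=5,fy=5,interpolation=cv2.INTER_CUBIC),'top1c.png')
P,s=pose();print(tob(P[:3,3]))
E
```

```text
row [230.0, 67.0, 21.0] [-4.3, 3.0, -13.7] clock 1.9 F [ 0.4  0.8 -0.3] w 0.0004 q [-0.99 -0.15  1.78  0.28  1.28 -0.77]
[-0.11781697 -0.26529165  0.28929758]
```

View pics/wrist1.png

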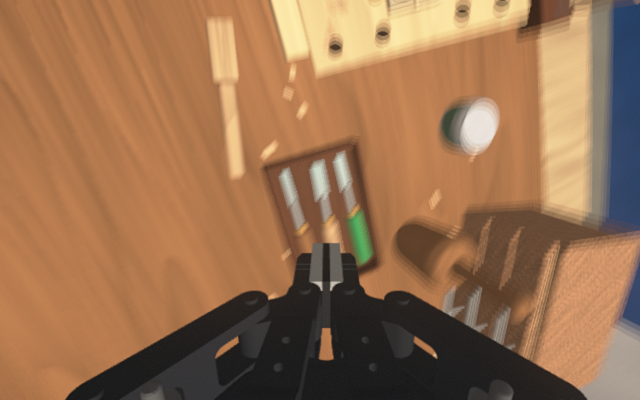

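View pics/scene1.png

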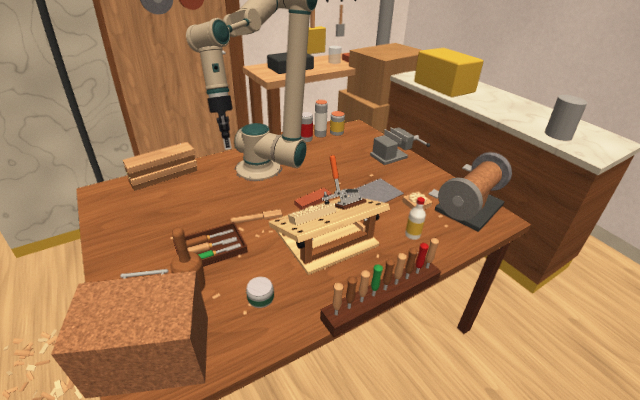

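The wrist view is blurred because the arm was still moving. It shows the tray at (320,200) and the easel's edge along the top; the closed fingers are at (325,260). Moving on to staging.

Request:
servo_tool(steps=[[230,67,21,-4.3,3,-13.7],[230,67,21,-4.3,3,-13.7],[230,67,21,-4.3,3,-13.7],[230,67,21,-4.3,3,-13.7],[230,67,21,-4.3,3,-13.7],[230,67,21,-4.3,3,-13.7],[230,67,21,-4.3,3,-13.7],[230,67,21,-4.3,3,-13.7]])

```text
clock: 2.85
position: [0.4873, -0.0479, 0.345]
ee_rot: [0.153, 0.7, 0.681, 0.149]
contact_force: [-0.5, 0.7, 0.2]
width: -0.0
```

```bash
python3 - <<'E'
from m import *
im,d=grab('wrist');save(im,'wrist2.png')
P,s=pose();print(tob(P[:3,3]))
P=cloud('wrist');hsv=cv2.cvtColor(im,cv2.COLOR_RGB2HSV)
b=tob(P)
o=(b[...,2]>.08)&(b[...,2]<.22)&(b[...,1]>.02)&(b[...,1]<.15)&(hsv[...,1]>170)&(hsv[...,0]<14)
p=b[o];print(len(p));
if len(p): print(np.percentile(p,[2,50,98],axis=0).round(3),np.argwhere(o).mean(0))
step(fromb([0,.025,.25]))
E
```

```text
[-0.00033961 -0.06411976  0.24881645]
1077
[[-0.009  0.054  0.13 ]
 [-0.     0.058  0.191]
 [ 0.008  0.066  0.195]] [ 17.81708449 323.71216342]
row [89.0, -0.0, -1.0] [-0.2, 0.1, -0.5] clock 2.9 F [-0.  -0.1 -0.6] w 0.0003 q [-0.34 -0.14  1.77  0.14  1.1  -0.35]
```

View pics/wrist2.png

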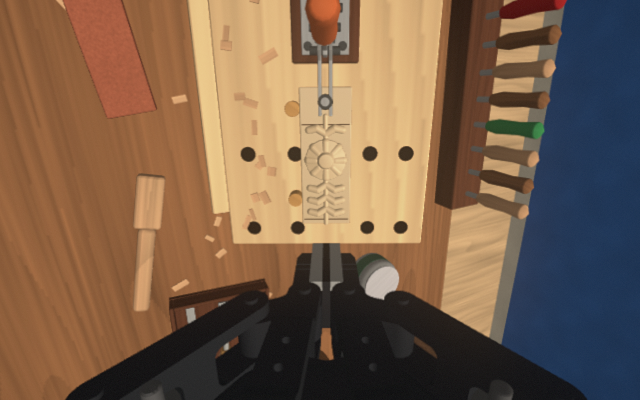

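The wrist view shows the orange grip end-on at (323,15), the arm and pad on the panel's end at (325,102), the panel spanning (300–350, 88–222), and the dogs at (292,108) and (295,198). The measured handle top is 195 mm above the board, as expected.

Request:
servo_tool(steps=[[40,0,0,0,0,-0.5],[84,0,30,0,0,-0.5],[84,0,70,0,0,-0.5],[84,0,107,0,0,-0.5],[84,0,107,0,0,-0.5],[84,0,107,0,0,-0.5]])

```text
clock: 3.5
position: [0.5345, 0.0347, 0.2482]
ee_rot: [0.154, 0.698, 0.684, 0.149]
contact_force: [0.7, -0.6, 1.2]
width: 0.0001
```

```bash
python3 - <<'E'
from m import *
b=tob(cloud('wrist'))
from h import *
im=np.load('last_wrist.npz')['im']
m=(b[...,2]>.024)&(b[...,2]<.06)&(b[...,1]<.0)&(b[...,1]>-.17)&(abs(b[...,0])<.06)
p=b[m];print('panel',np.percentile(p,[1,3,50,97,99],axis=0).round(3),cv2.minAreaRect(p[:,:2].astype(np.float32)))
m=(abs(b[...,2])<.008)&(abs(b[...,0])<.12)&(b[...,1]<0)&(b[...,1]>-.16);p=b[m];print('board',np.linalg.lstsq(np.c_[p[:,:2],np.ones(len(p))],p[:,2],rcond=None)[0])
P,s=pose();print(tob(P[:3,3]));step(fromb([0,.116,.138]))
E
```

```text
panel [[-0.03  -0.133  0.029]
 [-0.029 -0.13   0.029]
 [-0.001 -0.061  0.032]
 [ 0.026 -0.003  0.04 ]
 [ 0.027 -0.001  0.042]] ((-0.0014142952859401703, -0.06822532415390015), (0.1360832154750824, 0.05813482776284218), 89.89555358886719)
board [ 0.00070743 -0.00097248  0.00067299]
[1.09818548e-04 1.98326481e-02 1.41719791e-01]
row [96.0, -0.0, 4.0] [-0.2, 0.1, 0.0] clock 3.5 F [ 0.7 -0.6  1.2] w 0.0001 q [-0.08 -0.01  1.89  0.03  0.83 -0.08]
```

Request:
servo_tool(steps=[[12,0,0,0,0,0],[24,0,0,0,0,0],[36,0,0,0,0,0],[48,0,1,0,0,0],[60,0,2,0,0,0],[72,0,3,0,0,0],[84,0,4,0,0,0],[96,0,5,0,0,0]])

```text
clock: 4.3
position: [0.5396, 0.1309, 0.2469]
ee_rot: [0.156, 0.697, 0.683, 0.151]
contact_force: [-0.0, -1.4, 0.2]
width: 0.0001
```

```bash
python3 - <<'E'
from m import *
im,d=grab('scene');save(cv2.resize(im[120:270,250:420],None,fx=4,fy=4),'scene3.png')
P,s=pose();print(tob(P[:3,3]));step(fromb([0,.186,.103]))
E
```

```text
[0.00237332 0.11782727 0.13908362]
row [68.0, -2.0, 36.0] [0.1, 0.0, 0.0] clock 4.35 F [0.4 0.6 0.4] w -0.0002 q [ 0.17  0.03  1.85 -0.11  0.83  0.24]
```

View pics/scene3.png

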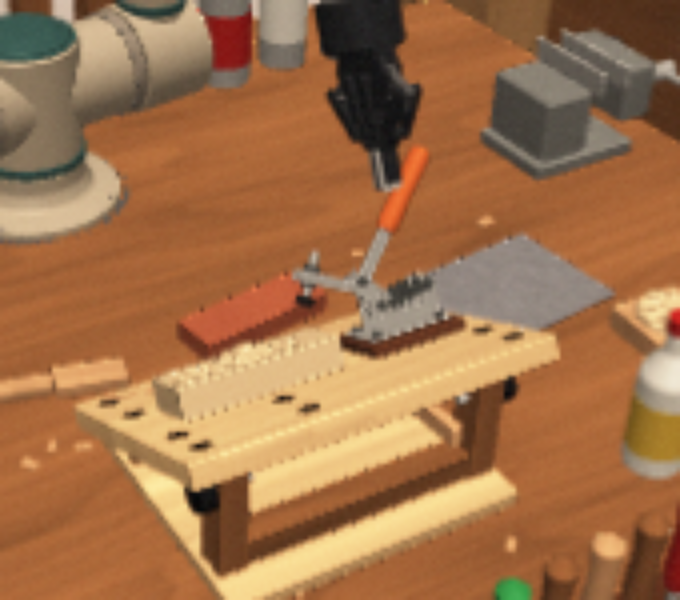

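The fingers at (385,175) are pushing the handle, which now leans right with its grip at (405,190). The pad has lifted off the panel at (305,295). I'll continue the push.

Request:
servo_tool(steps=[[10,0,2,0,0,0],[20,0,6,0,0,0],[30,0,11,0,0,0],[40,0,17,0,0,0],[50,-1,24,0,0,0],[60,-2,30,0,0,0],[70,-2,36,0,0,0],[76,-2,42,0,0,0]])

```text
clock: 5.15
position: [0.5567, 0.208, 0.2061]
ee_rot: [0.154, 0.697, 0.684, 0.151]
contact_force: [0.3, -1.0, 0.2]
width: -0.0001
```

```bash
python3 - <<'E'
from m import *
im,d=grab('scene');save(cv2.resize(im[120:270,250:420],None,fx=4,fy=4),'scene4.png')
P,s=pose();print(tob(P[:3,3]));step(fromb([0,.186,.103]))
E
```

```text
[-0.00163184  0.19415934  0.09451372]
row [-8.0, 2.0, -8.0] [-0.1, 0.0, 0.1] clock 5.2 F [ 0.6  0.2 -0.5] w -0.0 q [ 0.33  0.14  1.84 -0.21  0.76  0.47]
```

View pics/scene4.png

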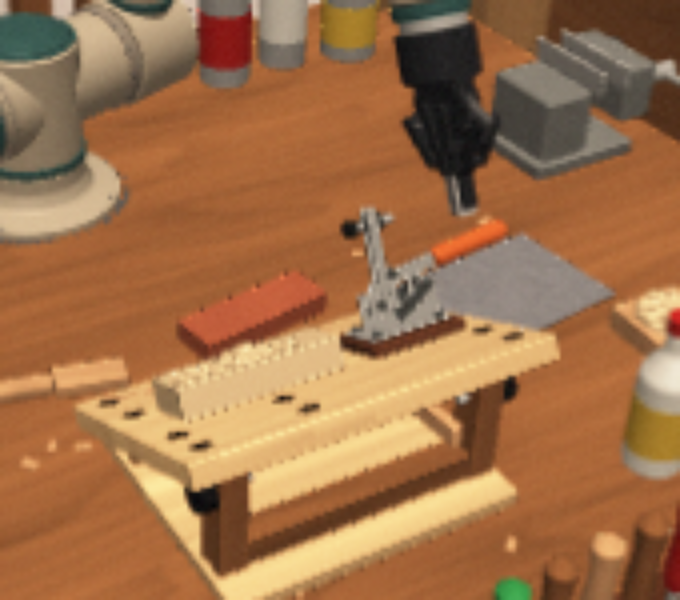

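The handle lies fully over at (470,240) and the arm stands up at (372,250). Now to rise, open the gripper and go over the panel.

Request:
servo_tool(steps=[[0,0,-50,0,0,0],[0,0,-100,0,0,0],[-30,0,-150,0,0,0],[-80,0,-150,0,0,0],[-130,0,-150,0,0,0],[-180,0,-150,0,0,0],[-249,1,-150,0,0,0],[-249,1,-150,0,0,0]], hand=0)

```text
clock: 6.0
position: [0.4887, -0.0437, 0.3427]
ee_rot: [0.155, 0.698, 0.683, 0.149]
contact_force: [0.2, 0.2, -0.2]
width: 0.0855
```

Request:
servo_tool(steps=[[0,0,0,0,0,0],[0,0,0,0,0,0],[0,0,0,0,0,0]])

```text
clock: 6.3
position: [0.489, -0.0385, 0.3418]
ee_rot: [0.153, 0.696, 0.685, 0.15]
contact_force: [-0.4, 0.3, -0.7]
width: 0.0854
```

```bash
python3 - <<'E'
from m import *
P,s=pose();print(tob(P[:3,3]))
im,d=grab('wrist');save(im,'wrist5.png')
b=tob(cloud('wrist'))
m=(b[...,2]>.024)&(b[...,2]<.06)&(b[...,1]<.04)&(b[...,1]>-.17)&(abs(b[...,0])<.06)
p=b[m];print('panel',np.percentile(p,[1,3,50,97,99],axis=0).round(3),cv2.minAreaRect(p[:,:2].astype(np.float32)))
step(fromb([-.001,-.055,.08]));step(fromb([-.001,-.055,.003]))
E
```

```text
[-0.00027935 -0.05431846  0.24516112]
panel [[-0.03  -0.134  0.029]
 [-0.029 -0.129  0.029]
 [-0.001 -0.047  0.031]
 [ 0.026  0.021  0.038]
 [ 0.027  0.023  0.041]] ((-0.0013589467853307724, -0.056346312165260315), (0.16164471209049225, 0.05813203752040863), 89.9306640625)
row [-1.0, -0.0, 165.0] [-0.2, -0.0, 0.3] clock 6.35 F [ 0.   0.4 -0.5] w 0.0853 q [-0.31 -0.14  1.77  0.14  1.09 -0.33]
row [-1.0, -0.0, 242.0] [-0.2, -0.0, 0.3] clock 6.35 F [ 0.   0.4 -0.5] w 0.0853 q [-0.31 -0.14  1.77  0.14  1.09 -0.33]
```

View pics/wrist5.png

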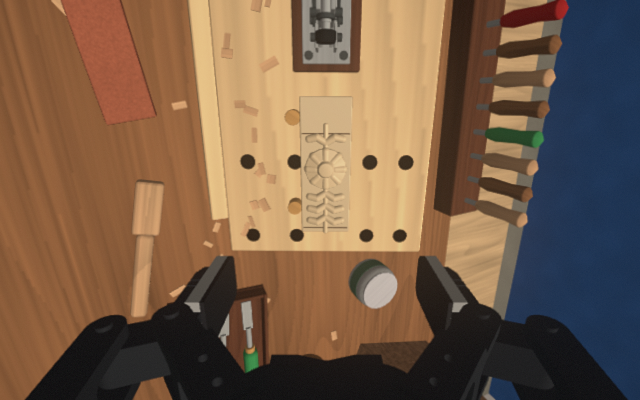

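The clamp is open and out of the way at (327,30). The panel is still seated on its dogs and centred at (-1,-56) mm in board coordinates.

Request:
servo_tool(steps=[[-2,-1,50,0,0,0.3],[-2,-1,100,0,0,0.3],[-2,-1,145,0,0,0.3],[-2,-1,180,0,0,0.3],[-2,-1,205,0,0,0.3],[-2,-1,225,0,0,0.3],[-2,-1,241,0,0,0.3],[-2,-1,241,0,0,0.3]])

```text
clock: 7.15
position: [0.5885, -0.0415, 0.12]
ee_rot: [0.151, 0.698, 0.684, 0.149]
contact_force: [-0.4, 0.4, 0.3]
width: 0.0854
```

```bash
python3 - <<'E'
from m import *
P,s=pose();print(tob(P[:3,3]))
im,d=grab('wrist');save(im,'wrist6.png')
step(fromb([-.0013,-.056,.003]))
E
```

```text
[-0.00348734 -0.05521895  0.00202564]
row [-0.0, 1.0, 0.0] [-0.3, -0.1, 0.0] clock 7.2 F [-1.  -0.1 -0.3] w 0.0854 q [-0.25  0.21  2.    0.19  0.52 -0.38]
```

View pics/wrist6.png

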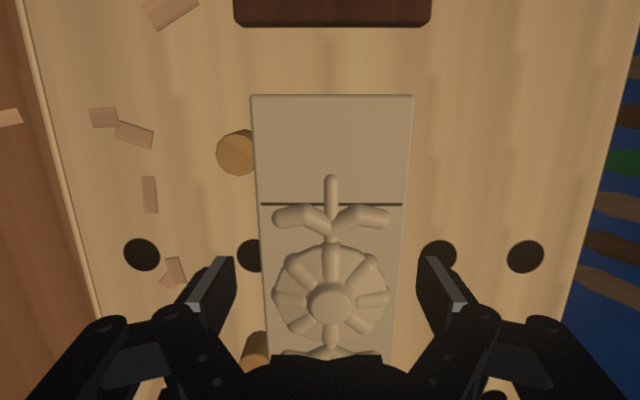

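The fingers straddle the panel at (225,270) and (432,270), between the dogs at (237,150) and (255,350). Closing.

Request:
servo_tool(steps=[[0,1.5,0,0,0,0],[0,1.5,0,0,0,0],[0,1.5,0,0,0,0],[0,1.5,0,0,0,0],[0,1.5,0,0,0,0],[0,1.5,0,0,0,0],[0,1.5,0,0,0,0]], hand=255, grip_force=40)

```text
clock: 7.9
position: [0.5908, -0.0434, 0.1245]
ee_rot: [0.154, 0.698, 0.683, 0.151]
contact_force: [-3.5, 3.5, 6.7]
width: 0.0574
```

Request:
servo_tool(steps=[[0,0,-5,0,0,0],[0,0,-15,0,0,0],[0,0,-30,0,0,0],[0,0,-45,0,0,0],[0,0,-60,0,0,0],[0,0,-60,0,0,0]])

```text
clock: 8.5
position: [0.5657, -0.0436, 0.18]
ee_rot: [0.155, 0.698, 0.682, 0.151]
contact_force: [-0.0, -0.5, -1.9]
width: 0.057
```

```bash
python3 - <<'E'
from m import *
P,s=pose();print(tob(P[:3,3]))
im,d=grab('wrist');save(im,'wrist7.png');im,d=grab('scene');save(cv2.resize(im[120:270,250:420],None,fx=4,fy=4),'scene7.png')
step(fromb([-.0013,-.056,.16]))
E
```

```text
[ 0.00117404 -0.05780624  0.06604297]
row [1.0, -1.0, -96.0] [-0.1, 0.1, -0.1] clock 8.6 F [-0.1 -0.4 -1.2] w 0.0572 q [-0.26  0.11  1.96  0.16  0.66 -0.35]
```

View pics/wrist7.png

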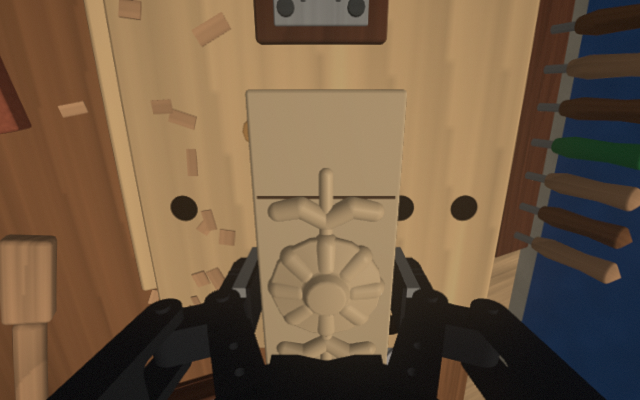

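View pics/scene7.png

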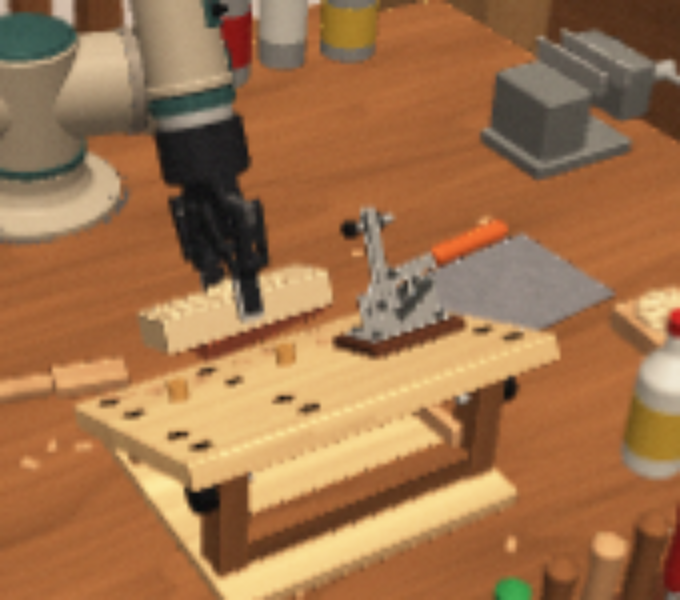

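The panel is held level in the jaws, clear of the board, and the clamp is still open.

```bash
python3 - <<'E'
from m import *
print('grasp TCP board',tob([0.5908,-0.0434,0.1245]))
def down(y):
    y=np.radians(y);xx=np.array([np.cos(y),np.sin(y),0]);return np.stack([[-xx[1],xx[0],0],xx,[0,0,-1.]],1)
for pt in([.50,-.04,.33],[.46,.10,.33],[.451,.30,.30],[.451,.357,.25]): step(pt,down(4))
P=cloud('top');im=np.load('last_top.npz')['im'];r=np.load('reg_top_mat_top.npy')
p=P[r];p=p[(~np.isnan(p[:,0]))&(abs(p[:,2]-.006)<.012)];
# project pixel outline on z=.006 for low noise
c=max(cv2.findContours(r.astype(np.uint8),0,2)[0],key=cv2.contourArea);print(cv2.minAreaRect(c))
z=np.load('last_top.npz');cc=cv2.undistortPoints(c.astype(float),z['K'],z['D']).reshape(-1,2)
ray=np.c_[cc[:,0],-cc[:,1],-np.ones(len(cc))]@z['C'][:3,:3].T;o=z['C'][:3,3];X=o+ray*((.006-o[2])/ray[:,2])[:,None]
print(cv2.minAreaRect(X[:,:2].astype(np.float32)))
E
```

```text
grasp TCP board [ 0.0005186  -0.05704807  0.00516415]
row [2.0, 5.0, -165.0] [24.8, 1.2, -5.2] clock 8.6 F [-0.1 -0.4 -1.2] w 0.0572 q [-0.26  0.11  1.96  0.16  0.66 -0.35]
row [141.0, -35.0, -184.0] [24.8, 1.2, -5.2] clock 8.6 F [-0.1 -0.4 -1.2] w 0.0572 q [-0.26  0.11  1.96  0.16  0.66 -0.35]
row [341.0, -60.0, -162.0] [24.8, 1.2, -5.2] clock 8.6 F [-0.1 -0.4 -1.2] w 0.0572 q [-0.26  0.11  1.96  0.16  0.66 -0.35]
row [398.0, -82.0, -117.0] [24.8, 1.2, -5.2] clock 8.6 F [-0.1 -0.4 -1.2] w 0.0572 q [-0.26  0.11  1.96  0.16  0.66 -0.35]
((212.79965209960938, 233.69398498535156), (45.038570404052734, 66.06060028076172), 86.53176879882812)
((0.4500632882118225, 0.355862557888031), (0.15427125990390778, 0.22366248071193695), 4.724060535430908)
```

Request:
servo_tool(steps=[[0,0,-50,0,0,0],[0,0,-100,0,0,0],[2,5,-150,6,0,0],[40,-10,-180,12,0,-1],[80,-20,-184,18,1,-3],[125,-35,-184,24.8,1.2,-5.2],[165,-38,-184,24.8,1.2,-5.2],[205,-42,-180,24.8,1.2,-5.2]])

```text
clock: 9.4
position: [0.4574, 0.1663, 0.3223]
ee_rot: [-0.001, 0.682, 0.731, -0.0]
contact_force: [0.3, -0.5, -2.4]
width: 0.0571
```

Request:
servo_tool(steps=[[0,0,0,0,0,0]])

```text
clock: 9.5
position: [0.4561, 0.169, 0.3214]
ee_rot: [-0.003, 0.68, 0.733, -0.0]
contact_force: [-0.9, -0.4, -1.2]
width: 0.0571
```

```bash
cat >> m.py <<'E'
def down(y):
    y=np.radians(y);xx=np.array([np.cos(y),np.sin(y),0]);return np.stack([[-xx[1],xx[0],0],xx,[0,0,-1.]],1)
E
python3 - <<'E'
from m import *
P,s=pose();print(P.round(3))
step([.450,.356,.25],down(4.6))
E
```

```text
[[-0.075  0.997 -0.004  0.456]
 [ 0.997  0.075  0.004  0.169]
 [ 0.004 -0.004 -1.     0.321]
 [ 0.     0.     0.     1.   ]]
row [187.0, 8.0, 72.0] [-0.2, -0.2, -0.3] clock 9.5 F [-0.9 -0.4 -1.2] w 0.0571 q [0.21 0.1  1.51 0.   1.53 0.13]
```

```bash
python3 - <<'E'
from m import *
im,d=grab('wrist');save(im,'wrist8.png')
P=cloud('wrist');r=spotter.outline_of('mat_top','wrist')
for o in r[:2]:
    p=P[o['region']];p=p[(~np.isnan(p[:,0]))&(abs(p[:,2]-.006)<.01)];print(o['conf'],o['rect'],np.median(p,0),cv2.minAreaRect(p[:,:2].astype(np.float32)))
E
```

```text
0.82 [275.1, 0.3, 118.8, 89.2] [0.45760192 0.31700422 0.00582638] ((0.45785123109817505, 0.3141961693763733), (0.15054364502429962, 0.10847648978233337), 4.283914566040039)
```

View pics/wrist8.png

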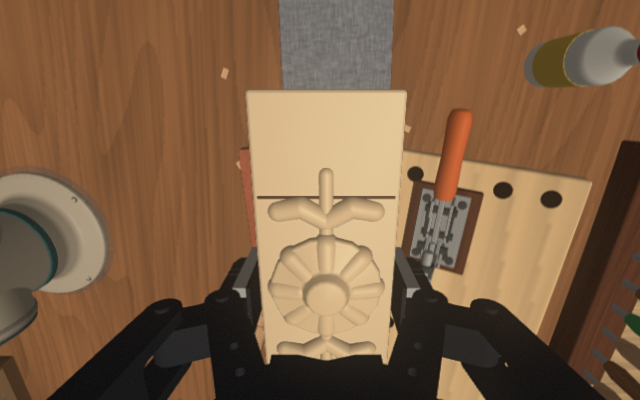

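The panel is level in the grip, and the mat ahead spans (280–393, 0–90) at 4.3° yaw, which agrees with the top view. Next I move over the mat and descend in stages.

Request:
servo_tool(steps=[[45,4,0,0,0,0],[90,7,0,-0.2,-0.2,-0.3],[140,10,0,-0.2,-0.2,-0.3],[187,10,30,-0.2,-0.2,-0.3],[187,10,80,-0.2,-0.2,-0.3],[187,10,130,-0.2,-0.2,-0.3],[187,10,180,-0.2,-0.2,-0.3],[187,10,220,-0.2,-0.2,-0.3]])

```text
clock: 10.4
position: [0.4534, 0.35, 0.1011]
ee_rot: [0.002, 0.681, 0.733, -0.001]
contact_force: [0.1, 0.3, -1.3]
width: 0.0571
```

Request:
servo_tool(steps=[[0,0,30,0,0,0],[0,0,55,0,0,0],[0,0,70,0,0,0],[0,0,70,0,0,0],[0,0,70,0,0,0]])

```text
clock: 10.9
position: [0.4545, 0.3508, 0.0338]
ee_rot: [0.002, 0.681, 0.733, 0.0]
contact_force: [0.3, -0.2, -1.2]
width: 0.057
```

```bash
python3 - <<'E'
from m import *
P,s=pose();print(P.round(4))
step([.4525,.356,.012],down(4.5))
im,d=grab('wrist');save(im,'wrist9.png')
im,d=grab('scene');save(cv2.resize(im[120:270,300:470],None,fx=4,fy=4),'scene9.png')
E
```

```text
[[-0.0732  0.9973  0.0031  0.4545]
 [ 0.9973  0.0732 -0.0023  0.3508]
 [-0.0025  0.0029 -1.      0.0338]
 [ 0.      0.      0.      1.    ]]
row [5.0, -2.0, 22.0] [0.2, 0.1, -0.3] clock 10.9 F [ 0.3 -0.2 -1.2] w 0.057 q [ 0.54  0.45  1.78 -0.    0.91  0.47]
```

View pics/wrist9.png

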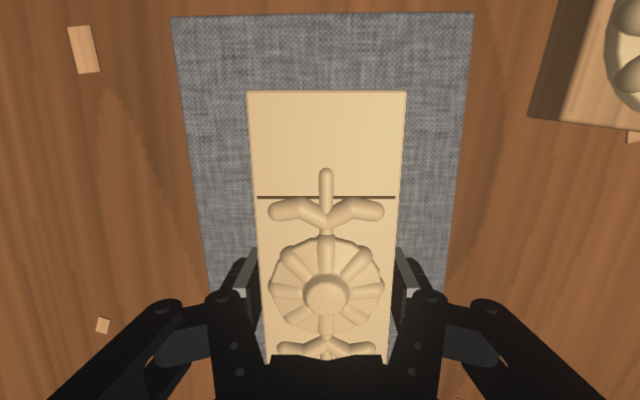

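View pics/scene9.png

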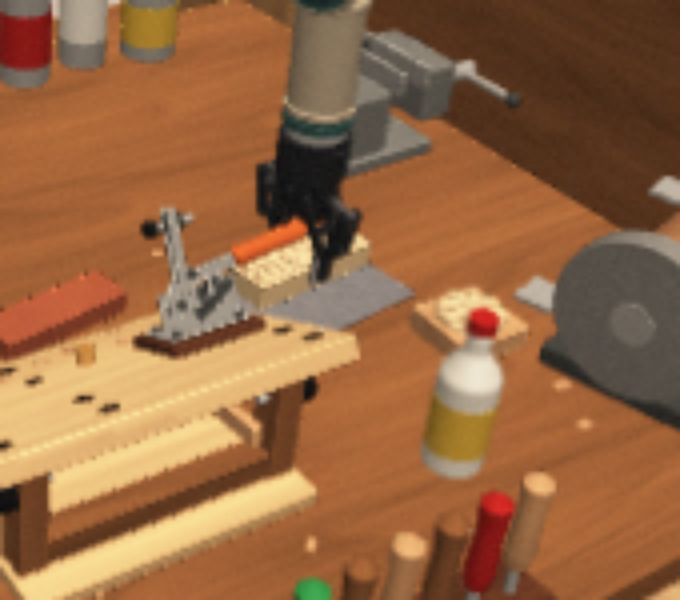

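```bash
python3 - <<'E'
from m import *
P=cloud('wrist');im=np.load('last_wrist.npz')['im']
hsv=cv2.cvtColor(im,cv2.COLOR_RGB2HSV)
m=(hsv[...,1]<50)&(abs(P[...,2]-.006)<.01)&(P[...,1]>.36);p=P[m][:,:2].astype(np.float32);print('mat',cv2.minAreaRect(p),cv2.boxPoints(cv2.minAreaRect(p)))
m=(P[...,2]>.04)&(P[...,2]<.075)&(P[...,1]>.38)&(hsv[...,1]>50);p=P[m][:,:2].astype(np.float32);print('pan',cv2.minAreaRect(p),cv2.boxPoints(cv2.minAreaRect(p)),np.median(P[m],0))
E
```

```text
mat ((0.4503723680973053, 0.41147470474243164), (0.15209971368312836, 0.11551643162965775), 4.891141414642334) [[0.36967483 0.46253836]
 [0.37952408 0.34744257]
 [0.5310699  0.36041105]
 [0.5212207  0.47550684]]
pan ((0.49970272183418274, 0.41936859488487244), (0.16798287630081177, 0.06442532688379288), 16.731977462768555) [[0.40999347 0.42603672]
 [0.42854118 0.36433905]
 [0.589412   0.41270047]
 [0.57086426 0.47439814]] [0.45136635 0.40841614 0.05944015]
```

Mat centre from three estimates is about (0.453, 0.358). I'll shift by a few mm and lower.

Request:
servo_tool(steps=[[3,-1,4,0.2,0.1,-0.2],[6,-1,9,0.2,0.1,-0.2],[6,-1,14,0.2,0.1,-0.2],[6,-1,18,0.2,0.1,-0.2],[6,-1,21,0.2,0.1,-0.2],[6,-1,21,0.2,0.1,-0.2],[6,-1,21,0.2,0.1,-0.2]])

```text
clock: 11.7
position: [0.4521, 0.3575, 0.0125]
ee_rot: [-0.0, 0.679, 0.734, -0.001]
contact_force: [0.2, -0.9, -2.1]
width: 0.0572
```

No contact yet. I'll lower 1 mm at a time.

Request:
servo_tool(steps=[[0,0,0.5,0,0,0],[0,0,1,0,0,0],[0,0,1,0,0,0]])

```text
clock: 12.0
position: [0.4522, 0.3575, 0.0117]
ee_rot: [-0.0, 0.679, 0.734, -0.0]
contact_force: [-0.4, 0.3, -1.4]
width: 0.0572
```

Request:
servo_tool(steps=[[0,0,0.5,0,0,0],[0,0,1,0,0,0],[0,0,1,0,0,0]])

```text
clock: 12.3
position: [0.4522, 0.3575, 0.0106]
ee_rot: [-0.0, 0.679, 0.734, -0.0]
contact_force: [0.7, -0.4, -1.5]
width: 0.0571
```

Request:
servo_tool(steps=[[0,0,0.5,0,0,0],[0,0,1,0,0,0],[0,0,1,0,0,0]])

```text
clock: 12.6
position: [0.4522, 0.3576, 0.0101]
ee_rot: [-0.0, 0.679, 0.734, -0.0]
contact_force: [0.1, -0.3, 3.9]
width: 0.0569
```

Request:
servo_tool(steps=[[0,0,0.5,0,0,0],[0,0,1,0,0,0],[0,0,1,0,0,0]])

```text
clock: 12.9
position: [0.4522, 0.3576, 0.0101]
ee_rot: [-0.0, 0.679, 0.734, -0.0]
contact_force: [-1.2, -1.2, 9.2]
width: 0.0568
```

Contact is at 10.1 mm TCP height, as predicted. I'll ease off the load, then open; the fingertips swing back as they do.

Request:
servo_tool(steps=[[0,0,-1.2,0,0,0],[0,0,-1.2,0,0,0]])

```text
clock: 13.1
position: [0.4524, 0.3577, 0.0101]
ee_rot: [0.0, 0.679, 0.734, -0.0]
contact_force: [-0.2, 0.2, 3.9]
width: 0.0571
```

Request:
servo_tool(steps=[[0,0,0,0,0,0],[0,0,0,0,0,0],[0,0,0,0,0,0],[0,0,0,0,0,0],[0,0,0,0,0,0],[0,0,0,0,0,0],[0,0,0,0,0,0]], hand=0)

```text
clock: 13.8
position: [0.4522, 0.3576, 0.0098]
ee_rot: [-0.0, 0.679, 0.734, -0.0]
contact_force: [0.8, -0.3, -0.3]
width: 0.0853
```

Request:
servo_tool(steps=[[0,0,-5,0,0,0],[0,0,-20,0,0,0],[0,0,-50,0,0,0],[0,0,-90,0,0,0],[0,0,-140,0,0,0],[0,0,-190,0,0,0],[0,0,-220,0,0,0],[0,0,-220,0,0,0]])

```text
clock: 14.6
position: [0.4548, 0.3593, 0.2361]
ee_rot: [0.002, 0.679, 0.734, 0.005]
contact_force: [0.7, 0.3, 0.1]
width: 0.0856
```

Request:
servo_tool(steps=[[-50,-20,0,0,0,0],[-90,-50,0,0,0,0],[-120,-80,0,0,0,0],[-150,-110,0,0,0,0],[-150,-110,0,0,0,0],[-150,-110,0,0,0,0]])

```text
clock: 15.2
position: [0.3538, 0.1991, 0.2299]
ee_rot: [-0.0, 0.679, 0.734, -0.0]
contact_force: [0.1, -0.5, 0.6]
width: 0.0853
```

```bash
python3 - <<'E'
from m import *
T,s=pose();print(s['clock'],s['position'],s['contact_force'])
im,d=grab('wrist');save(im,'wrist10.png');im,d=grab('scene');save(im,'scene10.png');im,d=grab('top');save(im,'top10.png')
for n_ in('wrist','top'):
    P=cloud(n_)
    m=(P[...,2]>.02)&(P[...,2]<.06)&(abs(P[...,0]-.452)<.07)&(abs(P[...,1]-.357)<.1)
    if m.sum()>20:
        p=P[m];print(n_,m.sum(),cv2.minAreaRect(p[:,:2].astype(np.float32)),np.percentile(p[:,2],[5,50,95]).round(4))
        A=np.c_[p[:,:2],np.ones(len(p))];print(np.linalg.lstsq(A,p[:,2],rcond=None)[0])
    im=np.load(f'last_{n_}.npz')['im'];hsv=cv2.cvtColor(im,cv2.COLOR_RGB2HSV)
    m2=(hsv[...,1]<60)&(abs(P[...,2]-.006)<.012)&(abs(P[...,0]-.452)<.1)&(abs(P[...,1]-.357)<.14)
    p=P[m2][:,:2].astype(np.float32);print('mat',len(p),cv2.minAreaRect(p))
E
```

```text
15.2 [0.35384811 0.19912143 0.22990679] [ 0.05216601 -0.45470306  0.56129507]
wrist 6324 ((0.45525237917900085, 0.3276565968990326), (0.05918245390057564, 0.09882272034883499), 4.534597396850586) [0.0328 0.0371 0.0441]
[ 0.05602563  0.05552247 -0.00591438]
mat 11003 ((0.4596353769302368, 0.3157486915588379), (0.15270179510116577, 0.13276386260986328), 5.146475315093994)
top 834 ((0.4515031576156616, 0.3571321964263916), (0.059107206761837006, 0.16366255283355713), 4.352672100067139) [0.0293 0.0361 0.043 ]
[-0.00708727 -0.00879185  0.04241412]
mat 1235 ((0.45528990030288696, 0.35620853304862976), (0.14587129652500153, 0.22178219258785248), 6.15147590637207)
```

View pics/wrist10.png

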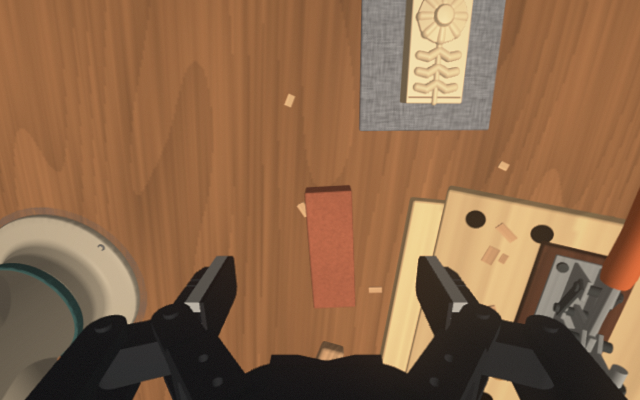

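View pics/scene10.png

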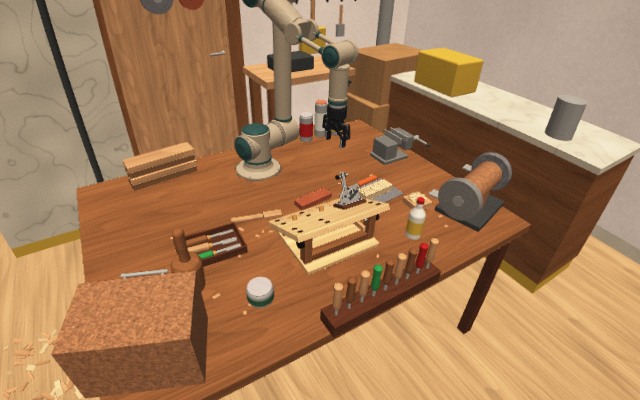

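View pics/top10.png

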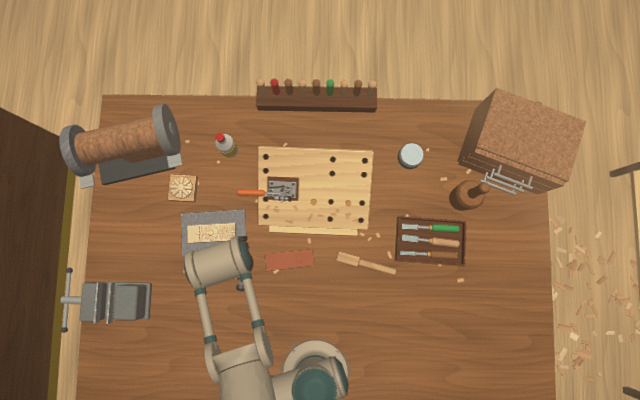

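The top view shows the panel at (211,233), flat in the middle of the mat. The handle lies open at (252,193), and the bystanders sit at the same pixels as before.

```bash
python3 -c "
from rig import sign_off
print(sign_off())"
```

```text
the job is handed in; nothing more can be done
None
```

The clamp is open and the panel lies flat, carved face up, in the middle of the grey mat. I handed the job in at about 15 s on the robot's clock, out of the 58 s allowed.

- **Clamp:** I pushed the orange handle over with the closed fingers. It fell fully open, the arm stood up clear of the work, and it was still open in the last pictures.
- **Panel:** I gripped it by its long sides between the dogs, lifted it off and lowered it until it touched the mat. I saw about 9 N at most on the mat, then eased off and released.
- **Position:** In the top camera the panel is centred at (0.4515, 0.357) m. My estimates of the mat's centre lie around (0.453, 0.357) m, so it is within about 2–4 mm and turned to match the mat.
- **Flatness:** The top view's height fit shows a tilt under 1°. A fit from the wrist view gave about 4–5°, but it saw only part of the panel, with the raised carving in it. I trusted the top view.
- **Bystanders:** They look unmoved in the last top and scene pictures. I judged this by eye and did not measure each one again.
- **Robot:** At hand-in the gripper was open at 230 mm height, well clear of everything.
- **Fingertips:** As the gripper closed on the panel, the force reading rose to about 8 N. The fingertips probably brushed the board, and I saw no sign that anything moved.

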